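Call the welder and point out the rejected weld test piece

ROBOT

A 6-joint arm with a two-finger parallel gripper is mounted at the origin on the work surface. World frame = base frame: x ahead of the robot, y to its left, z up, the work surface at z = 0. Lengths are in m, angles in degrees, forces in N, time in s.
With the tool pointing down it reaches from about 0.3 to 0.775 m from the base axis. Payload 14.6 kg.
Tool frame: the origin (TCP) lies midway between the tips of the shut fingers; the grasp point (between the pads) lies 19 mm behind it; z points along the fingers, y is the direction in which the jaws open and shut (so a half turn about z gives the same grasp; the last joint's range is limited). The gripper opens to 94 mm and grips with 3 to 60 N. Pads are 16 mm wide; open, the fingers measure 119 mm over their backs; the gripper's body (75 mm by 177 mm) begins 78 mm behind the grasp point.
Start: joints at [-3.816, 17.183, 87.147, -0, 75.671, -3.816], TCP at [0.55, -0, 0.205] pointing down, gripper open.
Joint ranges: [-173.82, 173.82], [-45.26, 126.66], [13.44, 144.39], [-59.66, 239.66], [0, 175.72], [-146.38, 146.38]. Speed limits (degrees/s): [127.2, 127.2, 147.25, 180, 180, 180].

INTERFACE

Orientations are given as [roll, pitch, yaw] about the fixed x, y, z axes, in that order (R = Rz(yaw) Ry(pitch) Rx(roll)).
In Python, from bench import robot, snapshot, workorder, silhouettes gives the robot as it stands. The module is installed in compiled form; this text tells all that it offers.
- The arm moves only by the tool servo_tool, never from a script. Its argument "increments" is a list that holds one entry, the list of rows, each a list of 5 numbers: the gripper command: -1 is shut, 1 is fully open, values between are in proportion, then the shift along the tool's x, y, z in units of 0.02 m (1.0 is 0.02 m), then the turn about the tool's z in units of 0.12 rad (1.0 is 0.12 rad). A call has exactly 5 rows; each row shifts and turns the pose as measured when the row begins, along the tool's axes as they then stand; what a row does not reach is not made up. A row lasts 1/12 s, in which the tool goes at most 41.7 mm and 7.16 degrees, less where a joint would pass 70% of its speed; a pose out of reach is approached as far as the arm can. A call with a number of a shift or a turn outside -1 to 1 is refused whole. A call with a gripper value outside its range is refused whole. The fingers move at their own pace and stop on an object; "grip_force" is the grip in N (left out, the last holds). Time passes only in rows, so rows that do not move let the fingers close, or fill a call up. It gives the time, the measured TCP pose, the force and the opening at its end, in the units of the state.
- robot.observe(): the state, without advancing time (a new reading comes with each control period).
- snapshot(name): name is "scene" or "side" or "wrist"; returns a dict with "frame" (480x640x3 uint8, red, green, blue), "z_map" (480x640 float32, m along the optical axis (not along the pixel's ray), 0 where there is no reading), "camera_matrix" (3x3 intrinsics, pixels), "rvec" (rotation vector, rad) and "tvec" (3), from world to camera coordinates, as OpenCV has them. Camera axes: x right, y down, z forward; pixel columns grow to the right and rows downward; lengths in m; the calibration is good to about 2 mm. A picture is of the moment at which its call begins.
- workorder.job_done(): hands the job in, once; it reports no verdict.
Trained networks look in the newest picture that a camera, given by its name, has taken for a name from the list of things; names that differ only in an ending like _2 or _b are one class to them, and where a whole thing is asked for, a point or a joint stands for the part that bears it (a point fixed in the world has none). Each returns a list of dicts, best first, with "p" (0 to 1); they miss things now and then, are a little off and sometimes report something else, mostly with a low value. They report only what shows in the picture. A call takes as long as a camera call.
- silhouettes(camera, name): "region" (480x640 bool, what is visible of it) and "bbox" ([left, top, right, bottom] in pixels, round what is visible of it).
The state is a dict: "clock": time; "qpos": joint angles; "qd": joint speeds; "joint_efforts": joint torques, N m; "ee_pos": TCP position; "ee_rot": TCP orientation; "force": force on the tool from outside, world axes, zero at the start; "torque": the same for the moment, N m; "opening": opening from 0.0 (shut) to 1.0 (fully open).
Only numpy, scipy, OpenCV 4.12 (cv2) and the standard library are available. Lean on these libraries where they do the work, as an engineer would, in place of code of your own. Each camera call takes 0.05 s, during which the arm holds its last target. There are 200 camera calls.

TASK

Call the welder by pressing the blue button on the yellow call box all the way down and letting it come up again, then point at the red paint spot on the rejected test piece: bring the fingertips straight above the spot, two to three centimetres over it, and keep them there for at least three seconds. Finish while still pointing like that, without retreating. Touch none of the test pieces, do not point at the yellow or green spot, and leave everything else on the bench where it is.

Things in the scene. Friction and masses are not known exactly. Their poses are not given: they have to be found in the camera images.
- piece_red: Welded steel T-joint test piece with the red paint spot, loose, 0.65 kg. Flat base plate 100 (own x) x 80 (own y) x 8 mm thick; an upright web 8 mm thick, 100 mm long and 30 mm tall stands on it along own x, its mid-plane at own y = +22 mm, top 38 mm above the table; a silvery weld bead runs along the web's foot on the spot's side. Origin: centre of its underside; z up.
- piece_red_spot (a point): Centre of the round red paint spot, 28 mm across, on the top face of that piece's base plate, 8 mm above the table: at own (x, y) = (+22, -14) mm from the piece's origin, so 32 mm from the near face of the web. Axes as the piece's.
- piece_yellow: Welded steel T-joint test piece with the yellow paint spot, loose, 0.65 kg. Flat base plate 100 (own x) x 80 (own y) x 8 mm thick; an upright web 8 mm thick, 100 mm long and 30 mm tall stands on it along own x, its mid-plane at own y = +22 mm, top 38 mm above the table; a silvery weld bead runs along the web's foot on the spot's side. Origin: centre of its underside; z up.
- piece_yellow_spot (a point): Centre of the round yellow paint spot, 28 mm across, on the top face of that piece's base plate, 8 mm above the table: at own (x, y) = (+22, -14) mm from the piece's origin, so 32 mm from the near face of the web. Axes as the piece's.
- piece_green: Welded steel T-joint test piece with the green paint spot, loose, 0.65 kg. Flat base plate 100 (own x) x 80 (own y) x 8 mm thick; an upright web 8 mm thick, 100 mm long and 30 mm tall stands on it along own x, its mid-plane at own y = +22 mm, top 38 mm above the table; a silvery weld bead runs along the web's foot on the spot's side. Origin: centre of its underside; z up.
- piece_green_spot (a point): Centre of the round green paint spot, 28 mm across, on the top face of that piece's base plate, 8 mm above the table: at own (x, y) = (+22, -14) mm from the piece's origin, so 32 mm from the near face of the web. Axes as the piece's.
- call_box: Yellow call box, 90 x 90 x 40 mm tall, fixed to the bench, with the blue push button on its top centre. Origin: centre of its underside.
- call_top (a point): Centre of the top of the round blue push button, 36 mm across, 62 mm above the table when up; it stands 10 mm proud of its 52 mm black collar. Moves down with the button.
- call (a joint): Travel of the blue button in m: 0 up, 0.006 fully down; pressed straight down. A spring brings it back; it takes about 1.5 N to start it and 5 N to bottom it.
- hammer: Loose hammer, 260 mm long, lying on the bench at the far side, 26 mm tall; own x runs along it from handle to head. Leave alone.
- pipe_stub: Loose steel pipe stub standing on end, 60 mm across, 70 mm tall. Origin: centre of its underside. Leave alone.
- discs: Loose black grinding wheel lying flat, 114 mm across, 18 mm tall. Origin: centre of its underside. Leave alone.
- marker: Loose paint marker, white with red cap, 130 mm long along own x, 16 mm thick, lying on the bench. Origin: on its underside, about mid-length. Leave alone.
- tin: Loose open metal tin, 80 mm across the rim, 90 mm tall. Origin: centre of its underside. Leave alone.

How it is judged (in metres and radians):
On the way, in this order (a step that is already met when the one before it is completed fails the run):
1. the blue button is pressed all the way down (value of joint call above 0.005 m), for 0.05 s.
2. the button has come up again (value of joint call below 0.0015 m), for 0.1 s.
3. the fingertips point at the red spot from straight above and dwell there for 3 s (horizontal distance between the grasp point and piece_red_spot below 0.018 m and z of the grasp point in the frame of piece_red_spot between 0.022 and 0.066 m), for 3 s.
At the end, for the whole second after the job is handed in: The grasp point of the fingers (19 mm behind the tips) is within 18 mm sideways of the red spot's centre and 22 to 66 mm above it, so that the tips hang about 3 to 47 mm over the spot; the button is up; the test pieces are within 6 mm and the other loose things within 15 mm of where they started (all of step 3 and value of joint call below 0.0015 m and distance of each of piece_red, piece_yellow, piece_green from where it was at the start of the episode below 0.006 m and distance of each of hammer, pipe_stub, discs, marker, tin from where it was at the start of the episode below 0.015 m); the robot touches nothing.
It fails at once if the robot touches a test piece (contact force between any of the fingers, the arm and piece_red above 0.3 N or contact force between any of the fingers, the arm and piece_yellow above 0.3 N or contact force between any of the fingers, the arm and piece_green above 0.3 N).
It fails at once if a test piece is moved or lifted (distance of any of piece_red, piece_yellow, piece_green from where it was at the start of the episode above 0.006 m).
It fails at once if the fingertips are brought down to pointing height over the yellow or the green spot ((horizontal distance between the grasp point and piece_yellow_spot below 0.018 m and z of the grasp point in the frame of piece_yellow_spot between 0.022 and 0.066 m) or (horizontal distance between the grasp point and piece_green_spot below 0.018 m and z of the grasp point in the frame of piece_green_spot between 0.022 and 0.066 m)).
It fails at once if another loose thing is knocked, moved or lifted (distance of any of hammer, pipe_stub, discs, marker, tin from where it was at the start of the episode above 0.015 m).
It also fails if it takes over 48 s, if anything falls off the work surface, if the arm or the gripper's body presses on something with over 40 N, if the wrist force passes 120 N, or if a joint passes its speed limit or range.

## Working session

There is one attempt and no reset: what is moved stays moved. The work goes in short steps, Python scripts to look and compute and a tool call to move; the robot and the scene stay as the last step left them, time stands still between calls to the robot, and variables do not carry over. Pictures are saved under pics/ and viewed, about 8 in all and at most 12, crops included, and the job is handed in when it is done.

Besides the shell and the picture viewer there is one more tool, called after ">>>" as name(argument=value, ...), one argument or row to a line, values as JSON. servo_tool: Moves the arm, as the interface text tells. Shifts and turns lie within -1 to 1; 1 stands for 0.02 m of shift or 0.12 rad of turn. Its arguments: {"type":"object","properties":{"increments":{"type":"array"},"grip_force":{"type":"number"}},"required":["increments"]}

```bash
mkdir -p pics
cat > h.py <<'E'
import numpy as np,cv2
from bench import robot,snapshot,workorder,silhouettes
def world(s,mask):
    K=s["camera_matrix"];R=cv2.Rodrigues(np.array(s["rvec"],float))[0];t=np.array(s["tvec"],float).ravel()
    v,u=np.nonzero(mask&(s["z_map"]>0));z=s["z_map"][v,u]
    c=np.stack([(u-K[0][2])/K[0][0]*z,(v-K[1][2])/K[1][1]*z,z],1)
    return (c-t)@R,v,u
def save(s,n): cv2.imwrite("pics/"+n,cv2.cvtColor(s["frame"],cv2.COLOR_RGB2BGR))
def spotmask(f,lo,hi):
    h=cv2.cvtColor(f,cv2.COLOR_RGB2HSV);return cv2.inRange(h,lo,hi)>0
E
python3 - <<'E'
from h import *
o=robot.observe();print(o["ee_pos"],o["ee_rot"],o["clock"])
for c in ["scene","side"]:
    s=snapshot(c);save(s,c+"1.png")
    R=cv2.Rodrigues(np.array(s["rvec"],float))[0];print(c,"cam",-R.T@np.array(s["tvec"]).ravel())
    for n in ["call_box","piece_red","piece_yellow","piece_green","hammer","pipe_stub","discs","marker","tin"]:
        for d in silhouettes(c,n)[:2]:
            p,_,_=world(s,d["region"]);
            if len(p):print(n,round(d["p"],2),np.array(d["bbox"]).round(),np.median(p,0).round(3),p.min(0).round(3),p.max(0).round(3))
E
```

```text
[5.49731881e-01 1.54709694e-05 2.04893107e-01] [-1.79933356e+02 -3.68004291e-03  9.00014252e+01] 0.0
scene cam [ 1.16490824 -0.80799434  0.84560159]
call_box 0.97 [205. 261. 260. 304.] [ 0.488 -0.132  0.039] [ 0.407 -0.171 -0.003] [ 0.533 -0.023  0.066]
piece_red 0.58 [305. 201. 354. 232.] [0.504 0.239 0.009] [ 0.447  0.182 -0.004] [0.558 0.318 0.041]
piece_red 0.21 [228. 261. 238. 273.] [ 0.477 -0.116  0.061] [ 0.458 -0.131  0.051] [ 0.492 -0.095  0.066]
piece_yellow 0.69 [153. 325. 220. 375.] [ 0.537 -0.308  0.009] [ 0.477 -0.363 -0.001] [ 0.591 -0.261  0.041]
piece_yellow 0.67 [363. 255. 439. 335.] [0.784 0.089 0.023] [ 0.738 -0.07  -0.002] [0.825 0.225 0.029]
piece_green 0.78 [302. 249. 341. 291.] [0.609 0.023 0.008] [ 0.552 -0.034 -0.003] [0.663 0.091 0.041]
hammer 0.79 [358. 255. 441. 336.] [0.784 0.085 0.023] [ 0.738 -0.07  -0.002] [0.825 0.191 0.029]
pipe_stub 0.63 [403. 204. 431. 240.] [0.721 0.292 0.046] [ 0.658  0.276 -0.003] [0.747 0.447 0.073]
pipe_stub 0.6 [ 77. 313. 144. 339.] [ 0.365 -0.355  0.013] [ 0.326 -0.418 -0.004] [ 0.398 -0.292  0.02 ]
discs 0.7 [278. 341. 338
[... 1038 characters left out ...]

hammer 0.93 [334. 209. 418. 278.] [0.77  0.086 0.023] [ 0.733 -0.07   0.001] [0.823 0.195 0.032]
pipe_stub 0.84 [295. 180. 318. 210.] [0.707 0.294 0.048] [ 0.498 -0.032 -0.001] [0.804 0.436 0.311]
pipe_stub 0.58 [295. 307. 315. 325.] [ 0.47  -0.116  0.062] [ 0.453 -0.131  0.04 ] [ 0.498 -0.075  0.067]
discs 0.8 [417. 298. 471. 340.] [ 0.734 -0.218  0.019] [ 0.682 -0.27  -0.001] [ 0.806 -0.145  0.024]
marker 0.9 [314. 416. 326. 480.] [ 0.358 -0.36   0.016] [ 0.325 -0.413 -0.001] [ 0.392 -0.301  0.021]
tin 0.68 [165. 175. 194. 222.] [0.412 0.403 0.064] [ 0.376  0.381 -0.002] [0.49  0.534 0.095]
tin 0.21 [295. 309. 317. 326.] [ 0.47  -0.118  0.062] [ 0.453 -0.131  0.05 ] [ 0.492 -0.097  0.067]
```

Run:
```python
from h import *
for c in ["scene","side"]:
    f=cv2.imread(f"pics/{c}1.png")[:,:,::-1].copy()
    s=snapshot(c)
    for n,(rx) in {"piece_red":(.504,.239),"piece_yellow":(.53,-.31),"piece_green":(.6,.022)}.items():
        p,v,u=world(s,np.ones((480,640),bool))
        h=cv2.cvtColor(s["frame"],cv2.COLOR_RGB2HSV)[v,u].astype(int)
        near=(np.hypot(p[:,0]-rx[0],p[:,1]-rx[1])<.07)&(h[:,1]>130)&(h[:,2]>60)&(p[:,2]<.02)
        for hn,m in {"red":(h[:,0]<9)|(h[:,0]>170),"yel":(h[:,0]>18)&(h[:,0]<36),"grn":(h[:,0]>40)&(h[:,0]<90)}.items():
            q=p[near&m]
            if len(q)>8: print(c,n,hn,len(q),q.mean(0).round(4),np.ptp(q,axis=0).round(3),u[near&m].mean().round(),v[near&m].mean().round())
    b=(np.hypot(p[:,0]-.475,p[:,1]+.115)<.06)&(h[:,0]>95)&(h[:,0]<130)&(h[:,1]>120)&(p[:,2]>.058)
    print(c,"button",b.sum(),p[b].mean(0).round(4),p[b].min(0).round(4),p[b].max(0).round(4))
```

```text
scene piece_red red 59 [0.5242 0.2221 0.0082] [0.029 0.031 0.007] 336.0 223.0
scene piece_yellow yel 143 [ 0.557  -0.3158  0.0084] [0.029 0.029 0.009] 195.0 357.0
scene piece_green grn 71 [0.6075 0.0557 0.0086] [0.027 0.028 0.008] 326.0 268.0
scene button 132 [ 0.4763 -0.1165  0.0615] [ 0.4576 -0.132   0.0581] [ 0.4913 -0.0984  0.0649]
side piece_red red 75 [0.523  0.2224 0.0099] [0.03  0.035 0.009] 254.0 242.0
side piece_yellow yel 160 [ 0.5559 -0.3151  0.0096] [0.029 0.031 0.01 ] 401.0 386.0
side piece_green grn 29 [0.6118 0.0594 0.0094] [0.017 0.026 0.007] 321.0 268.0
side button 175 [ 0.4689 -0.1163  0.0623] [ 0.452  -0.1326  0.0582] [ 0.4855 -0.0992  0.0677]
```

View pics/scene1.png

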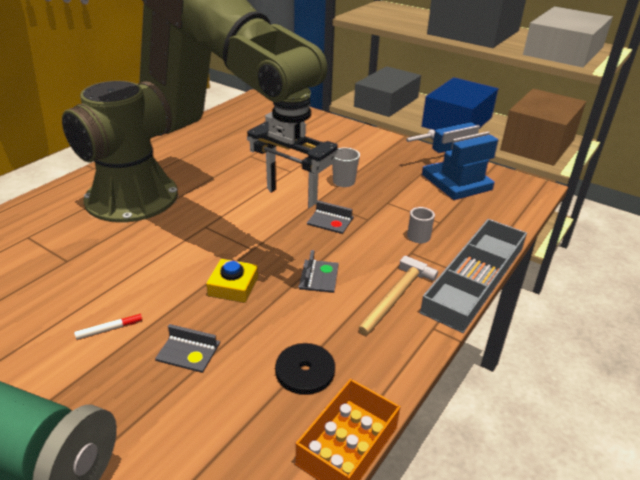

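View pics/side1.png

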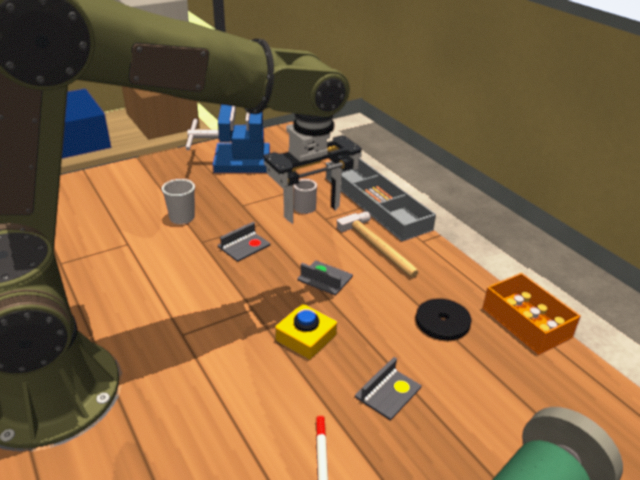

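The scene view shows the red spot at pixel (336,223), green at (326,268), yellow at (195,357) and the button at (232,268). This agrees with the depth measurements: button ≈ (0.473, -0.1165), red spot ≈ (0.5236, 0.222). Tool x is world +y, tool y is world +x and tool z is down.

>>> servo_tool(
  increments=[
    [[-1,-1,-0.65,0,0],[-1,-1,-0.65,0,0],[-1,-1,-0.65,0,0],[-1,-1,-0.65,0,0],[-1,-1,-0.65,0,0]],
  ],
  grip_force=20,
)

```text
clock: 1.52
ee_pos: [0.484, -0.1003, 0.2048]
ee_rot: [-180.0, -0.0, 90.3]
force: [0.0, -0.9, -0.6]
opening: 0.682
```

>>> servo_tool(
  increments=[
    [[-1,-0.8,-0.55,0,0],[-1,0,0,0,0],[-1,0,0,1,0],[-1,0,0,1,0],[-1,0,0,1,0]],
  ],
)

```text
clock: 1.93
ee_pos: [0.4733, -0.1206, 0.1478]
ee_rot: [179.5, 0.2, 90.0]
force: [0.8, 1.3, -0.1]
opening: 0.328
```

>>> servo_tool(
  increments=[
    [[-1,0,0,0.8,0],[-1,0,0,0.8,0],[-1,0,0,0,0],[-1,0,0,0,0],[-1,0,0,0,0]],
  ],
)

```text
clock: 2.35
ee_pos: [0.4736, -0.1181, 0.1118]
ee_rot: [179.7, 0.1, 90.1]
force: [0.2, 0.4, -0.4]
opening: 0.007
```

Run:
```python
from h import *
s=snapshot("side");save(s,"side2.png")
im=cv2.imread("pics/side2.png")[200:400,220:460];cv2.imwrite("pics/side2c.png",cv2.resize(im,None,fx=3,fy=3))
o=robot.observe();print(o["ee_pos"],o["force"],o["opening"])
```

```text
[ 0.47383658 -0.11825308  0.11221459] [0.10678363 0.13603981 0.63550794] 0.0016310405392338954
```

View pics/side2c.png

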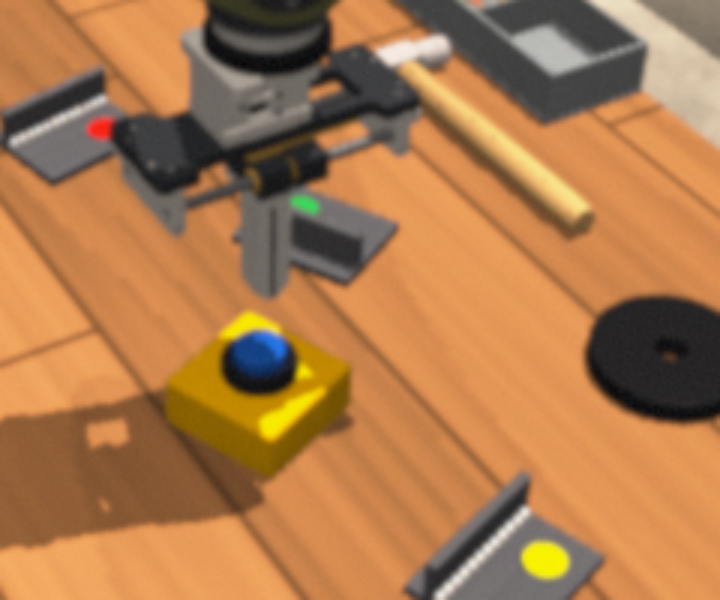

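The shut fingers hang directly above the button (button at crop pixel 260,355, tips at 267,290). I'll press now.

>>> servo_tool(
  increments=[
    [[-1,0,0,0.8,0],[-1,0,0,0.8,0],[-1,0,0,0.4,0],[-1,0,0,0,0],[-1,0,0,0,0]],
  ],
)

```text
clock: 2.82
ee_pos: [0.4773, -0.1187, 0.0762]
ee_rot: [179.2, 0.2, 90.1]
force: [0.4, 0.6, 0.4]
opening: 0.003
```

>>> servo_tool(
  increments=[
    [[-1,0,0,0.25,0],[-1,0,0,0.25,0],[-1,0,0,0.25,0],[-1,0,0,0.25,0],[-1,0,0,0.25,0]],
  ],
)

```text
clock: 3.23
ee_pos: [0.4799, -0.1196, 0.0544]
ee_rot: [178.8, 0.3, 90.1]
force: [-32.3, 8.0, 87.9]
opening: 0.007
```

The button has bottomed out (88 N on the wrist), so I'm backing off.

>>> servo_tool(
  increments=[
    [[-1,0,0,-0.3,0],[-1,0,0,-0.8,0],[-1,0,0,-1,0],[-1,0,0,-1,0],[-1,0,0,-1,0]],
  ],
)

```text
clock: 3.65
ee_pos: [0.4768, -0.1187, 0.1357]
ee_rot: [179.2, 0.2, 90.1]
force: [0.0, -0.3, 0.5]
opening: 0.004
```

>>> servo_tool(
  increments=[
    [[-1,0,0,-1,0],[-1,0,0,-0.5,0],[-1,0,0,0,0],[-1,0,0,0,0],[-1,0,0,0,0]],
  ],
)

```text
clock: 4.07
ee_pos: [0.4773, -0.119, 0.1682]
ee_rot: [179.0, 0.3, 90.1]
force: [-1.1, -0.0, 0.9]
opening: 0.005
```

Run:
```python
from h import *
o=robot.observe();print(o["ee_pos"],o["ee_rot"],o["force"],o["clock"])
s=snapshot("side");save(s,"side3.png")
p,v,u=world(s,np.ones((480,640),bool));h=cv2.cvtColor(s["frame"],cv2.COLOR_RGB2HSV)[v,u].astype(int)
b=(np.hypot(p[:,0]-.473,p[:,1]+.115)<.06)&(h[:,0]>95)&(h[:,0]<130)&(h[:,1]>120)&(p[:,2]>.05)&(p[:,2]<.07)
print("button",b.sum(),p[b].mean(0).round(4))
```

```text
[ 0.47731958 -0.11895234  0.16823272] [178.95573456   0.31945329  90.08262278] [-1.08252403 -0.00950706  0.91248332] 4.0667
button 229 [ 0.4685 -0.1184  0.0602]
```

The button is up again. Its time at the bottom may have been very short, so I'll do a gentler second press with a hold. This does no harm if the first one counted.

>>> servo_tool(
  increments=[
    [[-1,0,-0.2,1,0],[-1,0,0,1,0],[-1,0,0,1,0],[-1,0,0,1,0],[-1,0,0,0,0]],
  ],
)

```text
clock: 4.53
ee_pos: [0.4728, -0.1189, 0.0807]
ee_rot: [179.2, 0.2, 90.1]
force: [-1.3, -0.4, -0.9]
opening: 0.004
```

>>> servo_tool(
  increments=[
    [[-1,0,-0.1,0.3,0],[-1,0,0,0.1,0],[-1,0,0,0,0],[-1,0,0,0,0],[-1,0,0,0,0]],
  ],
)

```text
clock: 4.95
ee_pos: [0.4707, -0.1189, 0.0727]
ee_rot: [179.3, 0.2, 90.1]
force: [-0.3, -0.3, 0.1]
opening: 0.005
```

>>> servo_tool(
  increments=[
    [[-1,0,0,0.2,0],[-1,0,0,0.2,0],[-1,0,0,0.2,0],[-1,0,0,0.1,0],[-1,0,0,0.1,0]],
  ],
)

```text
clock: 5.37
ee_pos: [0.4722, -0.1194, 0.0575]
ee_rot: [179.1, 0.3, 90.1]
force: [-1.9, -1.0, 4.8]
opening: 0.003
```

>>> servo_tool(
  increments=[
    [[-1,0,0,0.05,0],[-1,0,0,0.05,0],[-1,0,0,0.05,0],[-1,0,0,0.05,0],[-1,0,0,0.05,0]],
  ],
)

```text
clock: 5.78
ee_pos: [0.4723, -0.1194, 0.0559]
ee_rot: [179.1, 0.3, 90.1]
force: [-8.8, 1.9, 18.3]
opening: 0.01
```

Bottomed and held at 18 N. Lifting off, then moving towards the red spot.

>>> servo_tool(
  increments=[
    [[-1,0,0,-0.5,0],[-1,0,0,-1,0],[-1,0,0,-1,0],[-1,0,0,-1,0],[-1,0,0,-1,0]],
  ],
)

```text
clock: 6.2
ee_pos: [0.4691, -0.1184, 0.1463]
ee_rot: [179.4, 0.2, 90.1]
force: [1.0, -0.2, -0.6]
opening: 0.005
```

>>> servo_tool(
  increments=[
    [[-1,0,0,-0.8,0],[-1,1,0.15,0,0],[-1,1,0.15,0,0],[-1,1,0.15,0,0],[-1,1,0.15,0,0]],
  ],
)

```text
clock: 6.62
ee_pos: [0.4825, -0.0389, 0.1686]
ee_rot: [179.0, 0.3, 89.8]
force: [1.1, -0.0, -0.7]
opening: 0.005
```

>>> servo_tool(
  increments=[
    [[-1,1,0.15,0,0],[-1,1,0.15,0,0],[-1,1,0.15,0,0],[-1,1,0.15,0,0],[-1,1,0.15,0,0]],
  ],
)

```text
clock: 7.03
ee_pos: [0.4981, 0.0661, 0.1689]
ee_rot: [178.9, 0.3, 89.8]
force: [0.3, 0.1, 0.9]
opening: 0.007
```

>>> servo_tool(
  increments=[
    [[-1,1,0.15,0,0],[-1,1,0.15,0,0],[-1,1,0.15,0,0],[-1,1,0.15,0,0],[-1,0,0,0,0]],
  ],
)

```text
clock: 7.45
ee_pos: [0.5105, 0.153, 0.1686]
ee_rot: [178.9, 0.3, 89.9]
force: [0.0, -0.4, -0.3]
opening: 0.008
```

>>> servo_tool(
  increments=[
    [[-1,0.9,0.2,0,0],[-1,0.9,0.2,0,0],[-1,0.9,0.2,0,0],[-1,0.6,0.1,0,0],[-1,0,0,0,0]],
  ],
)

```text
clock: 7.87
ee_pos: [0.5247, 0.22, 0.1682]
ee_rot: [179.0, 0.3, 89.9]
force: [0.7, 0.5, -0.8]
opening: 0.009
```

Run:
```python
from h import *
o=robot.observe();print(o["ee_pos"],o["ee_rot"],o["force"],o["clock"])
for c in ["side","scene","wrist"]:
    s=snapshot(c);save(s,c+"4.png")
    p,v,u=world(s,np.ones((480,640),bool));h=cv2.cvtColor(s["frame"],cv2.COLOR_RGB2HSV)[v,u].astype(int)
    b=(np.hypot(p[:,0]-.473,p[:,1]+.117)<.06)&(h[:,0]>95)&(h[:,0]<130)&(h[:,1]>120)&(p[:,2]>.058)&(p[:,2]<.07)
    if b.any():print(c,"button",b.sum(),p[b].mean(0).round(4))
    r=(np.hypot(p[:,0]-.523,p[:,1]-.222)<.06)&((h[:,0]<9)|(h[:,0]>170))&(h[:,1]>130)&(p[:,2]<.02)
    if r.any():print(c,"red",r.sum(),p[r].mean(0).round(4),((p[r].min(0)+p[r].max(0))/2).round(4),np.ptp(p[r],axis=0).round(3))
```

```text
[0.52468773 0.22001879 0.16816984] [178.99257949   0.34493655  89.93082447] [ 0.73530076  0.48541635 -0.78182469] 7.8667
side button 171 [ 0.4686 -0.1165  0.0627]
side red 85 [0.5232 0.2223 0.0097] [0.5226 0.2233 0.0093] [0.03  0.041 0.009]
scene button 128 [ 0.4759 -0.1166  0.0616]
scene red 67 [0.5236 0.2233 0.0079] [0.5233 0.2218 0.0079] [0.032 0.038 0.009]
wrist red 946 [0.5236 0.2207 0.0082] [0.5234 0.2203 0.0079] [0.028 0.028 0.005]
```

View pics/wrist4.png

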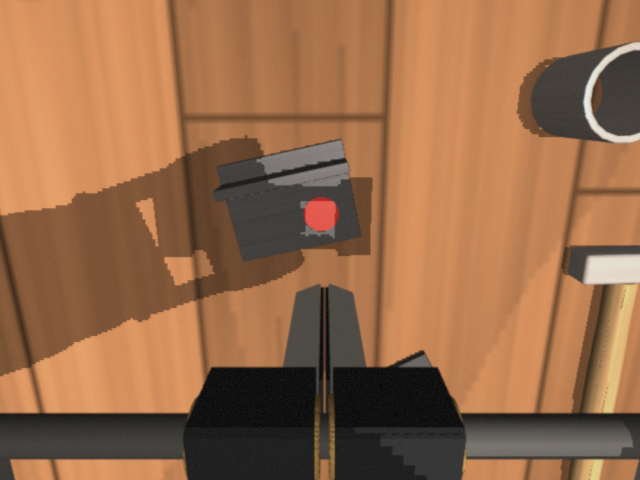

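The wrist view shows the red spot at pixel (321,214), with the web on the side away from the fingers. The wrist fix puts it at (0.5236, 0.2207), 1 mm from the TCP. The button's depth is back at its starting value. Descending.

>>> servo_tool(
  increments=[
    [[-1,0,0,0.9,0],[-1,0,0,0.9,0],[-1,0,0,0.9,0],[-1,0,0,0.9,0],[-1,0,0,0,0]],
  ],
)

```text
clock: 8.43
ee_pos: [0.5265, 0.2126, 0.0958]
ee_rot: [178.8, 0.3, 89.6]
force: [-0.3, -0.5, -2.1]
opening: 0.003
```

>>> servo_tool(
  increments=[
    [[-1,0.4,-0.15,0,0],[-1,0.1,0,0.8,0],[-1,0.1,0,0.8,0],[-1,0.1,0,0.5,0],[-1,0,0,0,0]],
  ],
)

```text
clock: 8.85
ee_pos: [0.5259, 0.2264, 0.0576]
ee_rot: [178.5, 0.2, 89.4]
force: [0.5, -1.0, -0.1]
opening: 0.008
```

>>> servo_tool(
  increments=[
    [[-1,-0.3,-0.15,0.3,0],[-1,0,0,0.3,0],[-1,0,0,0.3,0],[-1,0,0,0.2,0],[-1,0,0,0,0]],
  ],
)

```text
clock: 9.27
ee_pos: [0.5243, 0.2201, 0.0371]
ee_rot: [178.3, 0.1, 89.4]
force: [-0.5, -0.2, 0.4]
opening: 0.003
```

>>> servo_tool(
  increments=[
    [[-1,0,0,0.2,0],[-1,0,0,0,0],[-1,0,0,0,0],[-1,0,0,0,0],[-1,0,0,0,0]],
  ],
)

```text
clock: 9.68
ee_pos: [0.5249, 0.2202, 0.0331]
ee_rot: [178.2, 0.1, 89.4]
force: [-0.2, -0.1, -0.1]
opening: 0.005
```

Run:
```python
from h import *
o=robot.observe();print(o["ee_pos"],o["ee_rot"],o["clock"])
a=[cv2.imread("pics/side4.png")]
for c in ["side","scene"]:
    s=snapshot(c);save(s,c+"5.png")
A=cv2.resize(cv2.imread("pics/side5.png")[150:330,170:330],None,fx=2.5,fy=2.5)
B=cv2.resize(cv2.imread("pics/scene5.png")[130:310,220:380],None,fx=2.5,fy=2.5)
cv2.imwrite("pics/both5.png",np.hstack([A,B]))
```

```text
[0.52486265 0.22015356 0.03309381] [1.78237821e+02 1.33255199e-01 8.94076876e+01] 9.6833
```

View pics/both5.png

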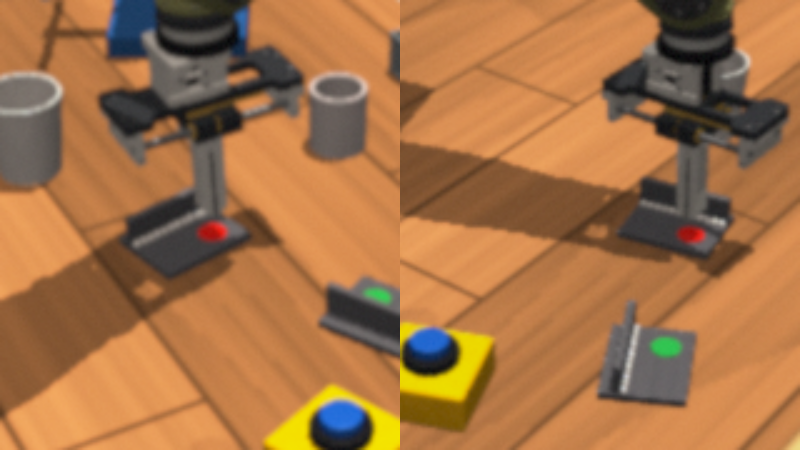

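Both views show the tips clear of the piece and over the red spot (at pixel 212,231 on the left, 690,234 on the right), with the button up. Now I hold for more than 3 s. Eight calls of 0.42 s give about 3.3 s, and the time since 9.27 s adds margin.

>>> servo_tool(
  increments=[
    [[-1,0,0,0,0],[-1,0,0,0,0],[-1,0,0,0,0],[-1,0,0,0,0],[-1,0,0,0,0]],
  ],
)

```text
clock: 10.2
ee_pos: [0.525, 0.2202, 0.0335]
ee_rot: [178.2, 0.1, 89.4]
force: [0.3, -0.4, 0.2]
opening: 0.001
```

>>> servo_tool(
  increments=[
    [[-1,0,0,0,0],[-1,0,0,0,0],[-1,0,0,0,0],[-1,0,0,0,0],[-1,0,0,0,0]],
  ],
)

```text
clock: 10.62
ee_pos: [0.525, 0.2202, 0.0335]
ee_rot: [178.2, 0.1, 89.4]
force: [0.4, 0.8, 0.2]
opening: 0.007
```

>>> servo_tool(
  increments=[
    [[-1,0,0,0,0],[-1,0,0,0,0],[-1,0,0,0,0],[-1,0,0,0,0],[-1,0,0,0,0]],
  ],
)

```text
clock: 11.03
ee_pos: [0.525, 0.2202, 0.0334]
ee_rot: [178.2, 0.1, 89.4]
force: [1.1, 0.5, -0.3]
opening: 0.007
```

>>> servo_tool(
  increments=[
    [[-1,0,0,0,0],[-1,0,0,0,0],[-1,0,0,0,0],[-1,0,0,0,0],[-1,0,0,0,0]],
  ],
)

```text
clock: 11.45
ee_pos: [0.525, 0.2202, 0.0334]
ee_rot: [178.2, 0.1, 89.4]
force: [-0.2, 0.2, 0.7]
opening: 0.005
```

>>> servo_tool(
  increments=[
    [[-1,0,0,0,0],[-1,0,0,0,0],[-1,0,0,0,0],[-1,0,0,0,0],[-1,0,0,0,0]],
  ],
)

```text
clock: 11.87
ee_pos: [0.525, 0.2202, 0.0334]
ee_rot: [178.2, 0.1, 89.4]
force: [-0.3, 0.2, -0.6]
opening: 0.002
```

>>> servo_tool(
  increments=[
    [[-1,0,0,0,0],[-1,0,0,0,0],[-1,0,0,0,0],[-1,0,0,0,0],[-1,0,0,0,0]],
  ],
)

```text
clock: 12.28
ee_pos: [0.525, 0.2202, 0.0335]
ee_rot: [178.2, 0.1, 89.4]
force: [-0.1, -0.1, 0.2]
opening: 0.007
```

>>> servo_tool(
  increments=[
    [[-1,0,0,0,0],[-1,0,0,0,0],[-1,0,0,0,0],[-1,0,0,0,0],[-1,0,0,0,0]],
  ],
)

```text
clock: 12.7
ee_pos: [0.525, 0.2202, 0.0335]
ee_rot: [178.2, 0.1, 89.4]
force: [-0.7, -0.0, 0.1]
opening: -0.0
```

>>> servo_tool(
  increments=[
    [[-1,0,0,0,0],[-1,0,0,0,0],[-1,0,0,0,0],[-1,0,0,0,0],[-1,0,0,0,0]],
  ],
)

```text
clock: 13.12
ee_pos: [0.525, 0.2202, 0.0334]
ee_rot: [178.2, 0.1, 89.4]
force: [0.9, -0.4, 0.4]
opening: 0.005
```

>>> servo_tool(
  increments=[
    [[-1,0,0,0,0],[-1,0,0,0,0],[-1,0,0,0,0],[-1,0,0,0,0],[-1,0,0,0,0]],
  ],
)

```text
clock: 13.53
ee_pos: [0.525, 0.2202, 0.0334]
ee_rot: [178.2, 0.1, 89.4]
force: [0.7, 0.4, 0.5]
opening: 0.008
```

Run:
```python
from h import *
o=robot.observe();print(o["ee_pos"],o["force"],o["clock"]);print(workorder.job_done())
```

```text
[0.52500072 0.22021834 0.0334311 ] [0.69992783 0.37018676 0.52059795] 13.5333
the job is handed in; nothing more can be done
None
```

I pressed the call button, let it come up, then pointed at the red spot with the fingers shut and handed the job in at 13.5 s while still pointing.

- **Button:** I pressed it twice. The first press reached 88 N on the wrist, harder than intended but under the 120 N limit, and its time at the bottom may have been very short. The second was a gentle press, held at about 18 N with the tips at z = 0.056 m, the fully-down height. The depth images afterwards showed the button back at its starting height.
- **Pointing:** the tips ended about 1.5 mm sideways of the measured red spot (0.5236, 0.2207) and about 25 mm above it. They held still for about 3.9 s, with only sensor noise on the force reading.
- **Other things on the bench:** in the last pictures the red and green pieces looked undisturbed. I measured the red spot before the final descent, and it agreed with the first measurement to about 2 mm. I did not re-measure the yellow piece or the loose things at the end, but the arm never went near them at low height.
- **Disagreement:** the scene and side cameras differed by about 7 mm in x on the button centre. I used the mean, and the presses landed.

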